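# Tighten the filter cover's knobs crosswise

### The job

Tighten the four bar knobs on the filter cover crosswise and in two passes: first turn each just snug (it then feels like about 0.12 N m), going straight across after the first knob and then doing the other two, and only then go round again in the same crosswise way to make each firm (about 0.3 N m). They start with different slack, so feel for the resistance; never make one firm while another is still loose, and do not overtighten any (0.5 N m would crush the gasket). Let go at the end and leave everything else on the bench where it stands.

Things in the scene. Friction and masses are not known exactly. Their poses are not given: they have to be found in the camera images.
- knob_1: black bar knob on the filter cover; knobs counted anticlockwise from above, 1 faces 3, 2 faces 4. Round hub 40 mm wide, 12 mm high, on it an upright bar 56 mm long, 14 mm thick, 34 mm tall. Origin on the turning axis at the hub's underside, about 84 mm above the table; z up, x along the bar. The bar stands 12 to 46 mm above the origin: pinch its flat sides. Clockwise from above tightens.
- knob_2: bar knob 2 of 4, like knob 1; straight across from knob 4. Each knob starts loose, up to 1 mm clear of its pad, and meets it after an unknown turn of 0.15 to 0.6 rad; neither yaw nor height tells. It sinks 1.27 mm per rad: follow it down. Loose, it drags with about 0.03 N m. It stays where it is left.
- knob_3: bar knob 3 of 4, like knob 1; straight across from knob 1. On the pad the torque felt at the knob is about 0.03 N m plus 0.01 N m per N of clamping: 0.12 N m (about 8 N) is snug, 0.3 N m (about 28 N) firm, above 0.55 N m (55 N) the gasket is crushed. Contact to snug takes about 0.3 rad, snug to firm about 0.6 rad.
- knob_4: bar knob 4 of 4, like knob 1; straight across from knob 2. Each bar sits in a rubber bush on its hub and gives 0.67 rad per N m, springing back when let go, so a turn at the bar is that much longer: in all up to 1.1 rad in the first pass, 0.6 to 1.2 rad in the second. After a quick stop the torque reads up to 0.05 N m low: end with small steps.
- pad_1: black springy rubber pad, 43 mm across, 9 mm thick, on the cover under knob 1; fixed in place, origin at its underside
- pad_2: black springy rubber pad, 43 mm across, 9 mm thick, on the cover under knob 2; fixed in place, origin at its underside
- pad_3: black springy rubber pad, 43 mm across, 9 mm thick, on the cover under knob 3; fixed in place, origin at its underside
- pad_4: black springy rubber pad, 43 mm across, 9 mm thick, on the cover under knob 4; fixed in place, origin at its underside
- filter: stainless disc filter housing, 208 mm across, cover top 74 mm above the table, fixed to the bench; origin at its centre on the table, x towards knob 1, y towards knob 2. Knob axes lie 78 mm from the centre, 90 degrees apart. In the middle a hose nozzle 20 mm thick reaches 118 mm above the table
- wrench: loose steel wrench, 160 mm, lying beside the filter; bystander
- stopper: loose black rubber stopper, 36 mm across, 30 mm high; bystander
- spare_knob: a spare black bar knob standing loose on the bench beside the filter, 46 mm high; bystander, not to be used
- beaker: glass beaker, 72 mm across, 100 mm high; bystander
- steel_cup: steel mug, 84 mm across, 75 mm high; bystander
- wash_bottle: white plastic bottle, 70 mm across, 170 mm high; bystander
- funnel: white plastic funnel standing mouth down, 84 mm across, 85 mm high; bystander

How it is judged (in metres and radians):
On the way, in this order (a step that is already met when the one before it is completed fails the run):
1. first pass: two facing knobs snug (2 to 16 N on their pads), the other two still loose (under 1 N) (((contact force between knob_1 and pad_1 between 2 and 16 N and contact force between knob_3 and pad_3 between 2 and 16 N and contact force between knob_2 and pad_2 below 1 N and contact force between knob_4 and pad_4 below 1 N) or (contact force between knob_2 and pad_2 between 2 and 16 N and contact force between knob_4 and pad_4 between 2 and 16 N and contact force between knob_1 and pad_1 below 1 N and contact force between knob_3 and pad_3 below 1 N))), for 0.2 s.
2. all four knobs snug (2 to 16 N) (contact force between knob_1 and pad_1 between 2 and 16 N and contact force between knob_2 and pad_2 between 2 and 16 N and contact force between knob_3 and pad_3 between 2 and 16 N and contact force between knob_4 and pad_4 between 2 and 16 N), for 0.2 s.
3. second pass: two facing knobs firm (18 to 42 N), the other two still only snug (2 to 16 N) (((contact force between knob_1 and pad_1 between 18 and 42 N and contact force between knob_3 and pad_3 between 18 and 42 N and contact force between knob_2 and pad_2 between 2 and 16 N and contact force between knob_4 and pad_4 between 2 and 16 N) or (contact force between knob_2 and pad_2 between 18 and 42 N and contact force between knob_4 and pad_4 between 18 and 42 N and contact force between knob_1 and pad_1 between 2 and 16 N and contact force between knob_3 and pad_3 between 2 and 16 N))), for 0.2 s.
At the end, for the whole second after the job is handed in: All four knobs are firm: each presses its pad with 18 to 42 N, and has been let go (contact force between knob_1 and pad_1 between 18 and 42 N and contact force between knob_2 and pad_2 between 18 and 42 N and contact force between knob_3 and pad_3 between 18 and 42 N and contact force between knob_4 and pad_4 between 18 and 42 N); the robot touches nothing.
It fails at once if a knob is overtightened: more than 55 N on its pad (contact force between knob_1 and pad_1 above 55 N or contact force between knob_2 and pad_2 above 55 N or contact force between knob_3 and pad_3 above 55 N or contact force between knob_4 and pad_4 above 55 N).
It fails at once if a knob is made firm (over 18 N) while another is still loose (under 1 N) ((contact force between knob_1 and pad_1 above 18 N and contact force between knob_2 and pad_2 below 1 N) or (contact force between knob_1 and pad_1 above 18 N and contact force between knob_3 and pad_3 below 1 N) or (contact force between knob_1 and pad_1 above 18 N and contact force between knob_4 and pad_4 below 1 N) or (contact force between knob_2 and pad_2 above 18 N and contact force between knob_1 and pad_1 below 1 N) or (contact force between knob_2 and pad_2 above 18 N and contact force between knob_3 and pad_3 below 1 N) or (contact force between knob_2 and pad_2 above 18 N and contact force between knob_4 and pad_4 below 1 N) or (contact force between knob_3 and pad_3 above 18 N and contact force between knob_1 and pad_1 below 1 N) or (contact force between knob_3 and pad_3 above 18 N and contact force between knob_2 and pad_2 below 1 N) or (contact force between knob_3 and pad_3 above 18 N and contact force between knob_4 and pad_4 below 1 N) or (contact force between knob_4 and pad_4 above 18 N and contact force between knob_1 and pad_1 below 1 N) or (contact force between knob_4 and pad_4 above 18 N and contact force between knob_2 and pad_2 below 1 N) or (contact force between knob_4 and pad_4 above 18 N and contact force between knob_3 and pad_3 below 1 N)).
It fails at once if a bystander is moved more than 30 mm (distance of any of wrench, stopper, spare_knob, beaker, steel_cup, wash_bottle, funnel from where it was at the start of the episode above 0.03 m).
It also fails if it takes over 72 s, if anything falls off the work surface, if the arm or the gripper's body presses on something with over 40 N, if the wrist force passes 120 N, or if a joint passes its speed limit or range.

### The arm

A 6-joint arm with a two-finger parallel gripper is mounted at the origin on the work surface. World frame = base frame: x ahead of the robot, y to its left, z up, the work surface at z = 0. Lengths are in mm, angles in rad, forces in N, time in s.
With the tool pointing down it reaches from about 350 to 775 mm from the base axis. Payload 7.3 kg.
Tool frame: the origin (TCP) lies at the very end of the fingers, on their centre line; the grasp point (between the pads) lies 19 mm behind it; z points along the fingers, y is the line along which they close (so a half turn about z gives the same grasp; the last joint's range is limited). The gripper opens to 92 mm and grips with 3 to 60 N. Pads are 19 mm wide; open, the fingers measure 130 mm over their backs; the gripper's body (75 mm by 190 mm) begins 47 mm behind the grasp point.
Start: joints at [1.076, 0.342, 1.524, -0, 1.275, -0.146], TCP at [179.416, 493.411, 226.741] pointing down, gripper open.
Joint ranges: [-2.53, 2.53], [-0.77, 2.02], [0.04, 2.7], [-1, 4.14], [0.28, 2.66], [-3.11, 3.11]. Speed limits (rad/s): [2.57, 2.57, 3.14, 3.14, 3.14, 3.14].

### API

Orientations are given as [roll, pitch, yaw] about the fixed x, y, z axes, in that order (R = Rz(yaw) Ry(pitch) Rx(roll)).
In Python, from plant import get_obs, vision, workorder gives the robot as it stands.
- The arm moves only by the shell command python3 -m pendant 'ROWS' [OPENING]. ROWS is a JSON object of lists of equal length, an entry for each row: "dp": the shift along the tool's x, y, z in m, a list of three; "rotation": the turn, a rotation vector about the tool's x, y, z in rad, a list of three. A call has 1 to 8 rows; each row is the pose to reach, as a shift and turn from the pose commanded when the call began, along the tool's axes at that moment; what a row does not reach only later rows make up. A row lasts 1/8 s, in which the tool goes at most 62.5 mm and 10.7 degrees, less where a joint would pass 70% of its speed; a pose out of reach is approached as far as the arm can. A call with a gripper value outside its range is refused whole. OPENING is the finger opening in m, from 0 to 0.0918, set as the call begins (- or left out, the last holds). The fingers move at their own pace and stop on an object; the grip force is fixed at half the most. Time passes only in rows, so rows that repeat a pose let the fingers close. It gives the time, the measured TCP pose, the force, the opening and the grip force at its end, in the units of the state.
- get_obs(): the state, without advancing time (a new reading comes with each control period).
- vision.capture(name): name is "scene" or "top" or "wrist"; returns a dict with "pixels" (384x512x3 uint8, red, green, blue), "vfov" (degrees; the focal length in pixels is half the picture's height over the tangent of half this angle, whatever the lens; pixels are square), "cx", "cy" (the principal point, pixels), "pose" (4x4, takes a point from camera to world coordinates); the wrist camera has in their place "T_tool_cam" (4x4, takes a point from camera to tool coordinates, whose origin is the TCP and whose axes are the flange's). Camera axes: x right, y up, looking along -z (the intrinsics and any distortion apply to the point x, -y, -z); pixel columns grow to the right and rows downward; lengths in mm; the calibration is good to about 2 mm. A picture is of the moment at which its call begins: read the wrist's pose just before it. There is no depth.
- workorder.close_job(): hands the job in; it is judged then, once.
The state is a dict: "time": time; "joint_positions": joint angles; "dq": joint speeds; "tau": joint torques, N m; "tool_pos": TCP position; "tcp_rot": TCP orientation; "contact_force": force on the tool from outside, world axes, zero at the start; "moment": the same for the moment, N m; "grip_width": finger opening in mm; "finger_force": force on a finger pad.
Only numpy, scipy, OpenCV 4.12 (cv2) and the standard library are available. Lean on these libraries where they do the work, as an engineer would, in place of code of your own. Each camera call takes 0.05 s, during which the arm holds its last target. There are 200 camera calls.

## Working session

There is one attempt and no reset: what is moved stays moved. The work goes in short steps, Python scripts to look and compute and a shell command to move; the robot and the scene stay as the last step left them, time stands still between calls to the robot, and variables do not carry over. Pictures are saved under pics/ and viewed, at most 10 in all, crops included, and the job is handed in when it is done.

```bash
ls; mkdir -p pics
python3 - <<'E'
from plant import get_obs, vision
import cv2, numpy as np
print(get_obs())
for n in ("top","scene"):
    c=vision.capture(n); cv2.imwrite(f"pics/{n}0.png",c["pixels"][:,:,::-1])
    print(n,{k:(v.tolist() if hasattr(v,'tolist') else v) for k,v in c.items() if k!="pixels"})
E
```

```text
pics
{'time': 0.0, 'joint_positions': array([ 1.07600667e+00,  3.42735036e-01,  1.52502742e+00,  3.01934137e-05,
        1.27537719e+00, -1.45963490e-01]), 'dq': array([ 1.04278103e-03, -5.63175631e-04,  4.57846904e-06, -4.55967642e-04,
        4.73305121e-04, -1.13344333e-03]), 'tau': array([ 2.75331353e-03, -4.31245387e+01, -2.44218886e+01,  7.18800444e-02,
        5.58816385e-02, -1.55294060e-04]), 'tool_pos': array([179.20061545, 493.03933188, 226.03493514]), 'tcp_rot': array([-3.14006631e+00, -2.53568051e-04,  2.79275748e+00]), 'contact_force': array([ 0.12760903, -0.21875677,  0.19001641]), 'moment': array([ 0.02165986, -0.01553464, -0.04226588]), 'finger_force': 0.0, 'grip_width': 91.38942693069627}
top {'vfov': 48.01127060334152, 'cx': 251.69012394261398, 'cy': 192.88365169275926, 'pose': [[0.029102553044416547, 0.9864878874938744, -0.16122868613919222, 317.33553409165796], [-0.9994897883042387, 0.030842675885167183, 0.008300145769250089, 11.717337190306521], [0.013160717375781193, 0.16090486994530578, 0.9868821704469278, 1605.3279799165387], [0.0, 0.0, 0.0, 1.0]]}
scene {'vfov': 51.35210599890148, 'cx': 256.69979652987854, 'cy': 188.77521426498558, 'pose': [[-0.7345442665663748, -0.5656088173451058, 0.3748751608148203, 1027.339284753839], [0.6784431644992183, -0.6224525659796429, 0.3902149095686187, 466.849513434538], [0.012633012259682356, 0.5409616149477053, 0.8409523994581486, 1093.1797281811039], [0.0, 0.0, 0.0, 1.0]]}
```

View pics/top0.png

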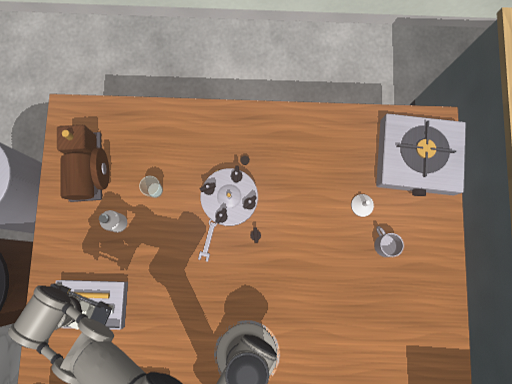

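View pics/scene0.png

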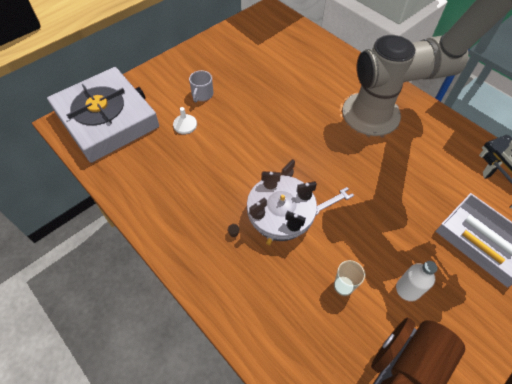

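Top view: the filter is centred near (229,196). Its knobs are near (236,175), (208,187), (221,215) and (250,203), the spare knob is at (256,235) and the wrench at (207,240). The scene view confirms the layout. Next I locate the filter and work out the move that puts the wrist camera over it.

```bash
cat > h.py <<'E'
import numpy as np, cv2
from scipy.spatial.transform import Rotation as R
from plant import get_obs, vision
def tool(o=None):
    o=o or get_obs(); T=np.eye(4); T[:3,:3]=R.from_euler('xyz',o['tcp_rot']).as_matrix(); T[:3,3]=o['tool_pos']; return T
def cap(n):
    T=tool(); c=vision.capture(n)
    c['P']=T@np.array(c['T_tool_cam']) if n=='wrist' else np.array(c['pose']); c['f']=192/np.tan(np.radians(c['vfov'])/2)
    return c
def ray(c,u,v,z):
    d=c['P'][:3,:3]@np.array([(u-c['cx'])/c['f'],-(v-c['cy'])/c['f'],-1.]); o=c['P'][:3,3]
    return o+d*(z-o[2])/d[2]
def pix(c,p):
    q=np.linalg.inv(c['P'])@np.append(p,1); return c['cx']-c['f']*q[0]/q[2], c['cy']+c['f']*q[1]/q[2]
def delta(p,yaw=None):
    "dp in m tool axes, and turn about tool z, to TCP world p with world yaw of tool y axis line"
    T=tool(); d=T[:3,:3].T@(np.array(p)-T[:3,3])/1000
    return d.round(4)
E
python3 - <<'E'
from h import *
c=cap('top')
for u,v,z in [(229,196,74),(236,175,120),(208,187,120),(221,215,120),(250,203,120),(256,235,46),(205,259,0),(245,160,30),(151,187,100),(112,221,170)]: print(u,v,ray(c,u,v,z).round(0))
T=tool(); print(T.round(3)); w=vision.capture('wrist'); print(w['T_tool_cam'].round(3),w['vfov'],w['cx'],w['cy'])
f=ray(c,229,196,74)
print(delta([f[0],f[1],330]))
E
python3 -m pendant --help | head -20
```

```text
229 196 [554.  80.  74.]
236 175 [622.  56. 120.]
208 187 [576. 152. 120.]
221 215 [479. 103. 120.]
250 203 [524.   4. 120.]
256 235 [419. -21.  46.]
205 259 [328. 163.   0.]
245 160 [699.  27.  30.]
151 187 [573. 355. 100.]
112 221 [443. 461. 170.]
[[-9.40000e-01  3.42000e-01 -1.00000e-03  1.79267e+02]
 [ 3.42000e-01  9.40000e-01 -1.00000e-03  4.93140e+02]
 [ 0.00000e+00 -1.00000e-03 -1.00000e+00  2.26226e+02]
 [ 0.00000e+00  0.00000e+00  0.00000e+00  1.00000e+00]]
[[ 1.00000e-03  9.57000e-01  2.91000e-01  7.78640e+01]
 [ 1.00000e+00 -1.00000e-03 -0.00000e+00 -4.40000e-02]
 [ 0.00000e+00  2.91000e-01 -9.57000e-01 -1.58072e+02]
 [ 0.00000e+00  0.00000e+00  0.00000e+00  1.00000e+00]] 64.80881763668837 251.1496479103913 193.43368598073897
[-0.493  -0.2605 -0.1035]invalid input: not JSON, or not a number
```

```bash
python3 -m pendant '{"dp":[[-0.468,-0.26,-0.03],[-0.468,-0.26,-0.03],[-0.468,-0.26,-0.03],[-0.468,-0.26,-0.03],[-0.468,-0.26,-0.03],[-0.468,-0.26,-0.03],[-0.468,-0.26,-0.03],[-0.468,-0.26,-0.03]],"rotation":[[0,0,0],[0,0,0],[0,0,0],[0,0,0],[0,0,0],[0,0,0],[0,0,0],[0,0,0]]}' 0.04
python3 - <<'E'
from h import *
c=cap('wrist');o=get_obs()
print(o['tool_pos'],o['tcp_rot'],o['joint_positions'],o['time'])
E
```

```text
time: 1.2
tool_pos: [507.7, 114.6, 254.8]
tcp_rot: [3.141, -0.0, 2.793]
contact_force: [0.0, 1.1, 0.3]
grip_width: 39.7
finger_force: 0.0
[512.37571534 108.89154709 254.81193547] [-3.13959508  0.00486215  2.78852576] [ 0.06536576  0.31726546  1.48111497 -0.00390478  1.3395829  -1.1514709 ] 1.25
```

```bash
python3 -m pendant '{"dp":[[-0.01,-0.03,0],[-0.01,-0.03,0],[-0.01,-0.03,0]],"rotation":[[0,0,0],[0,0,0],[0,0,0]]}'
python3 - <<'E'
from h import *
import pickle
c=cap('wrist');o=get_obs()
pickle.dump(c,open('w1.pkl','wb'))
print(o['tool_pos'],o['tcp_rot'],o['joint_positions'],o['time'],o['moment'])
print(ray(c,256,192,100))
cv2.imwrite('pics/w1.png',cv2.resize(c['pixels'][:,:,::-1],(768,576),interpolation=cv2.INTER_CUBIC))
E
```

```text
time: 1.62
tool_pos: [505.6, 85.4, 254.6]
tcp_rot: [3.141, -0.0, 2.793]
contact_force: [-0.2, 0.3, 1.0]
grip_width: 39.9
finger_force: 0.0
[505.59694523  85.7009019  254.70209513] [ 3.14116325e+00 -1.69462168e-04  2.79348751e+00] [ 1.80787565e-02  2.98462198e-01  1.50825137e+00  4.74764981e-04
  1.33488359e+00 -1.20472335e+00] 1.675 [ 0.01328104  0.01689033 -0.00939894]
[522.09338676  84.99987302 100.        ]
```

View pics/w1.png

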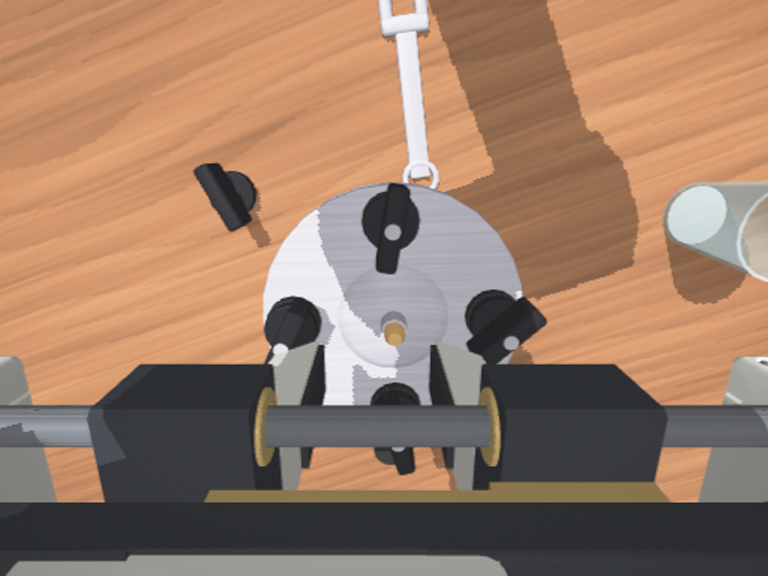

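The view shows the four knobs, each with a grey centre dot, at (393,232), (511,343), (280,350) and (398,447) in the 768-px picture. The lowest is half hidden by the gripper, so I shift 75 mm away from the base for a clear view.

```bash
python3 -m pendant '{"dp":[[-0.04,0.008,0],[-0.08,0.008,0],[-0.08,0.008,0],[-0.08,0.008,0]],"rotation":[[0,0,0],[0,0,0],[0,0,0],[0,0,0]]}'
python3 - <<'E'
from h import *
import pickle
c=cap('wrist');o=get_obs()
pickle.dump(c,open('w2.pkl','wb'))
print(o['tool_pos'],o['tcp_rot'],o['joint_positions'],o['time'],o['moment'])
im=c['pixels'][:,:,::-1]
cv2.imwrite('pics/w2.png',cv2.resize(im[20:260,120:400],None,fx=2.4,fy=2.4,interpolation=cv2.INTER_CUBIC))
E
```

```text
time: 2.17
tool_pos: [582.9, 66.1, 254.4]
tcp_rot: [-3.142, -0.001, 2.794]
contact_force: [0.6, -0.3, -0.5]
grip_width: 40.0
finger_force: 0.0
[582.81402359  66.02614579 254.71536997] [ 3.14151512e+00 -7.21352240e-04  2.79401949e+00] [-1.79863450e-02  4.38631134e-01  1.29761527e+00  3.11038016e-04
  1.40600369e+00 -1.24126060e+00] 2.225 [ 0.03184457 -0.04438299  0.00121016]
```

View pics/w2.png

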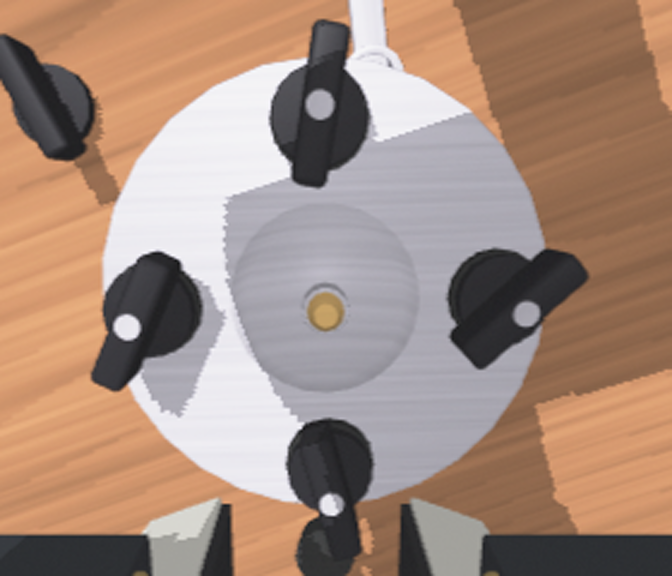

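The clear view shows dots at crop pixels A(320,104), B(526,314), C(127,327) and D(331,504), each in the middle of its bar top. Next I cast the dots onto z=130 and take bar yaws from line segments about 7 mm from each dot.

Run:
```python
from h import *
import pickle
c=pickle.load(open('w2.pkl','rb')); g=cv2.cvtColor(c['pixels'],cv2.COLOR_RGB2GRAY)
g4=cv2.resize(np.clip(g.astype(float)*2.5,0,255).astype(np.uint8),None,fx=4,fy=4,interpolation=cv2.INTER_CUBIC)
L=cv2.createLineSegmentDetector().detect(g4)[0][:,0]/4
pts={'A':(320,104),'B':(526,314),'C':(127,327),'D':(331,504)}
P=[]
for k,(x,y) in pts.items():
    u,v=120+x/2.4,20+y/2.4
    # refine dot: bright blob centroid
    w=g[int(v)-5:int(v)+6,int(u)-5:int(u)+6].astype(float); n,lab,st,ce=cv2.connectedComponentsWithStats((w>90).astype(np.uint8))
    j=1+np.argmin(np.linalg.norm(ce[1:]-5,axis=1)); uu,vv=ce[j]+[int(u)-5,int(v)-5]
    p=ray(c,uu,vv,130.5); P.append(p); print(k,(round(u,1),round(v,1)),(uu.round(1),vv.round(1)),st[j][4],p.round(1))
    for s in L:
        a=ray(c,s[0],s[1],130)[:2];b=ray(c,s[2],s[3],130)[:2];d=b-a;l=np.linalg.norm(d)
        if l<12: continue
        n=np.array([-d[1],d[0]])/l; off=n@(p[:2]-a); t=d@(p[:2]-a)/l/l
        if 4<abs(off)<12 and -1<t<2: print('   ',l.round(1),off.round(1),t.round(2),'yaw',(np.degrees(np.arctan2(d[1],d[0]))%180).round(1))
P=np.array(P)[:,:2]; print('mids',(P[0]+P[3])/2,(P[1]+P[2])/2,'dia',np.linalg.norm(P[0]-P[3]),np.linalg.norm(P[1]-P[2]))
for i in range(4): print(np.degrees(np.arctan2(*(P[i]-P.mean(0))[::-1])))
```

```text
A (253.3, 63.3) (np.float64(253.0), np.float64(63.1)) 112 [480.4 104.7 130.5]
    25.9 -6.6 0.55 yaw 150.9
B (339.2, 150.8) (np.float64(338.9), np.float64(150.2)) 98 [578.4 154.8 130.5]
    16.0 -6.4 -0.67 yaw 112.5
    22.2 -6.4 1.19 yaw 112.9
C (172.9, 156.2) (np.float64(172.2), np.float64(155.9)) 104 [530.4   6.2 130.5]
D (257.9, 230.0) (np.float64(257.2), np.float64(229.9)) 86 [628.6  56.1 130.5]
    23.0 -10.1 -0.07 yaw 169.6
mids [554.47841247  80.400063  ] [554.38676853  80.45948899] dia 155.94290786958402 156.16001178351283
161.83385119118066
72.11873056330766
-107.95867354989754
-18.18663069461728
```

```bash
cat >> h.py <<'E'
C=np.array([554.43,80.43]); ANG=dict(A=161.9,B=71.95,C=-108.05,D=-18.1)
def axis(k): a=np.radians(ANG[k]); return C+78*np.array([np.cos(a),np.sin(a)])
def go(k,z,yaw):
    o=get_obs(); T=tool(o); p=np.append(axis(k),z)
    dy=(np.degrees(o['tcp_rot'][2])-yaw+90)%180-90
    print(k,p.round(1),'dp',delta(p),'rotz',np.radians(dy).round(3),'mz',o['moment'].round(3))
E
python3 - <<'E'
from h import *
import pickle
c=pickle.load(open('w2.pkl','rb'))
for k,a,b in [('A',(320,104),(310,185)),('C',(127,327),(107,383)),('D',(331,504),(345,555)),('B',(587,275),(480,368))]:
    q=[ray(c,120+x/2.4,20+y/2.4,130)[:2] for x,y in(a,b)]; d=q[0]-q[1]; print(k,np.linalg.norm(d),np.degrees(np.arctan2(d[1],d[0]))%180)
go('A',104,151.5)
E
```

```text
A 28.010423737272454 152.64196459795332
C 24.628069817256744 136.8862371763035
D 24.665885579036253 174.68346504586563
B 53.2313679706089 113.53836582116243
A [480.3 104.7 104. ] dp [0.1094 0.0014 0.1508] rotz 0.15 mz [ 0.032 -0.044  0.001]
```

```bash
python3 -m pendant '{"dp":[[0.055,0.001,0.03],[0.109,0.001,0.06],[0.109,0.001,0.09],[0.1095,0.0015,0.14],[0.1095,0.0015,0.151],[0.1095,0.0015,0.151],[0.1095,0.0015,0.151]],"rotation":[[0,0,0.08],[0,0,0.15],[0,0,0.15],[0,0,0.15],[0,0,0.15],[0,0,0.15],[0,0,0.15]]}' 0.04 && python3 -c "
from h import *
o=get_obs();go('A',104,151.5);print(o['tool_pos'],o['moment'],o['contact_force'])"
```

```text
time: 3.1
tool_pos: [482.5, 104.0, 105.4]
tcp_rot: [3.14, 0.003, 2.643]
contact_force: [0.2, -0.7, -0.1]
grip_width: 40.0
finger_force: 0.0
A [480.3 104.7 104. ] dp [ 0.0023 -0.0004  0.0014] rotz -0.001 mz [-0.015 -0.031  0.006]
[482.51781119 103.95156177 105.42570937] [-0.01515244 -0.0314952   0.00579845] [ 0.17771823 -0.69575372 -0.13660815]
```

```bash
python3 -m pendant '{"dp":[[0,0,0],[0,0,0],[0,0,0],[0,0,0]],"rotation":[[0,0,0],[0,0,0],[0,0,0],[0,0,0]]}' 0.0
python3 - <<'E'
from h import *
for i in range(3):
    o=get_obs();print(o['tool_pos'].round(1),np.degrees(o['tcp_rot']).round(2),o['moment'].round(3),o['contact_force'].round(2),o['grip_width'],o['finger_force']); c=vision.capture('wrist')
cv2.imwrite('pics/a1.png',c['pixels'][:,:,::-1])
E
```

```text
time: 3.6
tool_pos: [481.6, 104.0, 104.0]
tcp_rot: [3.141, 0.0, 2.643]
contact_force: [-0.4, 0.5, 2.5]
grip_width: 13.9
finger_force: 30.0
[481.6 104.  104. ] [1.7996e+02 2.0000e-02 1.5142e+02] [ 0.187  0.063 -0.01 ] [-0.42  0.49  2.5 ] 13.947074805684256 29.965585470199585
[481.6 103.9 104. ] [1.7997e+02 3.0000e-02 1.5142e+02] [0.141 0.027 0.008] [-0.4   0.98  2.62] 13.677960341438148 29.965613186359406
[481.6 103.9 103.9] [1.7997e+02 2.0000e-02 1.5142e+02] [ 0.106 -0.014 -0.02 ] [-0.42  1.35  2.2 ] 13.834231361990168 29.96574193239212
```

```bash
cat > r.py <<'E'
from h import *
m=[];f=[]
for i in range(3):
    o=get_obs(); m.append(o['moment'][2]); f.append(o['contact_force'])
    if i<2: vision.capture('wrist')
print('t',o['time'],'pos',o['tool_pos'].round(1),'yaw',np.degrees(o['tcp_rot'][2]).round(1),'mz',np.round(m,3),'mean',np.mean(m).round(3),'F',np.mean(f,0).round(1),o['grip_width'].round(1))
E
python3 -m pendant '{"dp":[[0,0,0.0001],[0,0,0.0003],[0,0,0.0004],[0,0,0.0005],[0,0,0.0005]],"rotation":[[0,0,0.12],[0,0,0.24],[0,0,0.36],[0,0,0.4],[0,0,0.4]]}' 0.0 >/dev/null && python3 r.py
```

```text
Traceback (most recent call last):
  File "r.py", line 6, in <module>
    print('t',o['time'],'pos',o['tool_pos'].round(1),'yaw',np.degrees(o['tcp_rot'][2]).round(1),'mz',np.round(m,3),'mean',np.mean(m).round(3),'F',np.mean(f,0).round(1),o['grip_width'].round(1))
                                                                                                                                                                        ^^^^^^^^^^^^^^^^^^^^^
AttributeError: 'float' object has no attribute 'round'
```

```bash
sed -i "s/o\['grip_width'\].round(1)/round(o['grip_width'],1)/" r.py; python3 r.py
```

```text
t 4.575 pos [481.1 103.4 103.4] yaw 128.6 mz [-0.016  0.047  0.029] mean 0.02 F [-2.1 -2.1  5.1] 13.9
```

```bash
python3 -m pendant '{"dp":[[0,0,0.0001],[0,0,0.0002],[0,0,0.0002]],"rotation":[[0,0,0.1],[0,0,0.15],[0,0,0.15]]}' 0.0 >/dev/null && python3 r.py
```

```text
t 5.05 pos [480.9 103.2 103.2] yaw 120.0 mz [0.12  0.025 0.038] mean 0.061 F [-3.2 -3.5  6.6] 13.8
```

```bash
sed -i "s/range(3)/range(5)/;s/i<2/i<4/" r.py;  python3 r.py; python3 -m pendant '{"dp":[[0,0,0.0001],[0,0,0.0001],[0,0,0.0001]],"rotation":[[0,0,0.1],[0,0,0.1],[0,0,0.1]]}' 0.0 >/dev/null && python3 r.py
```

```text
t 5.25 pos [480.8 103.3 103.2] yaw 120.0 mz [0.038 0.06  0.052 0.06  0.06 ] mean 0.054 F [-3.3 -3.   6.8] 14.0
t 5.825 pos [480.7 103.2 103.1] yaw 114.3 mz [0.107 0.085 0.12  0.062 0.019] mean 0.079 F [-3.6 -3.8  7.1] 13.6
```

```bash
python3 -m pendant '{"dp":[[0,0,0.0001],[0,0,0.0001],[0,0,0.0002]],"rotation":[[0,0,0.1],[0,0,0.15],[0,0,0.15]]}' 0.0 >/dev/null && python3 r.py
```

```text
t 6.4 pos [480.4 103.1 103. ] yaw 105.7 mz [0.081 0.105 0.104 0.15  0.12 ] mean 0.112 F [-5. -4.  9.] 13.4
```

```bash
python3 -m pendant '{"dp":[[0,0,0],[0,0,0],[0,0,-0.03],[0,0,-0.055],[0,0,-0.055]],"rotation":[[0,0,0],[0,0,0],[0,0,0],[0,0,0],[0,0,0]]}' 0.04 && python3 -c "
from h import *
go('D',104,174.5)"
```

```text
time: 7.02
tool_pos: [482.5, 104.1, 159.0]
tcp_rot: [3.138, 0.001, 1.843]
contact_force: [0.9, -0.3, 0.5]
grip_width: 40.0
finger_force: 0.0
D [628.6  56.2 104. ] dp [-0.0854  0.1276  0.0556] rotz -1.202 mz [-0.078  0.073  0.006]
```

```bash
python3 -m pendant '{"dp":[[-0.0285,0.0425,0],[-0.057,0.085,0],[-0.0854,0.1276,0],[-0.0854,0.1276,0],[-0.0854,0.1276,0],[-0.0854,0.1276,0.015],[-0.0854,0.1276,0.04],[-0.0854,0.1276,0.055]],"rotation":[[0,0,-0.18],[0,0,-0.36],[0,0,-0.54],[0,0,-0.72],[0,0,-0.9],[0,0,-1.08],[0,0,-1.2],[0,0,-1.2]]}' && python3 -c "
from h import *
go('D',104,174.5);go('A',104,0);c=cap('wrist');cv2.imwrite('pics/d1.png',c['pixels'][:,:,::-1])"
```

```text
time: 8.02
tool_pos: [626.1, 55.9, 100.0]
tcp_rot: [-3.142, -0.003, 3.042]
contact_force: [0.0, 0.2, 0.2]
grip_width: 39.9
finger_force: 0.0
D [628.6  56.2 104. ] dp [-0.0024  0.0005 -0.004 ] rotz -0.004 mz [ 0.091 -0.013  0.009]
A [480.3 104.7 104. ] dp [ 0.1499  0.034  -0.0035] rotz -0.1 mz [ 0.091 -0.013  0.009]
```

View pics/d1.png

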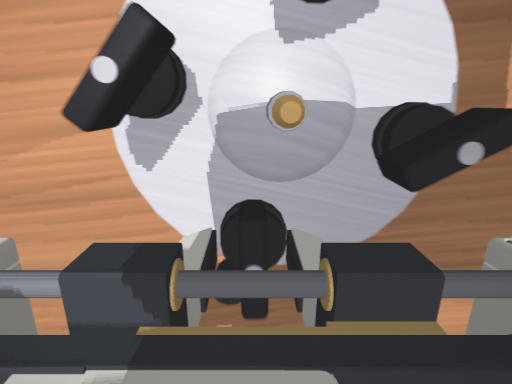

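The image shows knob D's bar upright between the fingers, dot at about (255,270) and well aligned. I close on it now with a small correction.

```bash
python3 -m pendant '{"dp":[[-0.002,0,-0.003],[-0.002,0,-0.003],[-0.002,0,-0.003],[-0.002,0,-0.003]],"rotation":[[0,0,0],[0,0,0],[0,0,0],[0,0,0]]}' 0.0 >/dev/null; python3 r.py;python3 -m pendant '{"dp":[[0,0,0.0001],[0,0,0.0003],[0,0,0.0004],[0,0,0.0005],[0,0,0.0005]],"rotation":[[0,0,0.12],[0,0,0.24],[0,0,0.36],[0,0,0.4],[0,0,0.4]]}' 0.0 >/dev/null && python3 r.py
```

```text
t 8.775 pos [629.9  56.3 106.7] yaw 174.3 mz [ 0.023  0.032 -0.001  0.048  0.028] mean 0.026 F [1.5 4.4 4.6] 13.8
t 9.6 pos [629.7  55.6 106.2] yaw 151.4 mz [-0.012  0.032  0.068  0.049  0.132] mean 0.054 F [-0.   3.   6.8] 13.6
```

```bash
python3 -m pendant '{"dp":[[0,0,0.0001],[0,0,0.0001],[0,0,0.0001]],"rotation":[[0,0,0.1],[0,0,0.1],[0,0,0.1]]}' 0.0 >/dev/null && python3 r.py
```

```text
t 10.175 pos [629.6  55.5 106.1] yaw 145.7 mz [0.074 0.065 0.088 0.087 0.06 ] mean 0.075 F [0.4 1.9 7.3] 13.6
```

```bash
python3 -m pendant '{"dp":[[0,0,0.0001],[0,0,0.0001],[0,0,0.0002]],"rotation":[[0,0,0.1],[0,0,0.15],[0,0,0.15]]}' 0.0 >/dev/null && python3 r.py
```

```text
t 10.75 pos [629.5  55.2 106.1] yaw 137.1 mz [0.13  0.077 0.155 0.108 0.118] mean 0.118 F [-0.6  1.3  7.9] 13.6
```

```bash
python3 -m pendant '{"dp":[[0,0,0],[0,0,0],[0,0,-0.03],[0,0,-0.052],[0,0,-0.052]],"rotation":[[0,0,0],[0,0,0],[0,0,0],[0,0,0],[0,0,0]]}' 0.04 && python3 -c "
from h import *
go('B',104,113)"
```

```text
time: 11.38
tool_pos: [629.9, 55.3, 158.1]
tcp_rot: [3.14, 0.002, 2.393]
contact_force: [0.0, -0.1, -0.7]
grip_width: 40.0
finger_force: 0.0
B [578.6 154.6 104. ] dp [0.1053 0.0377 0.0539] rotz 0.42 mz [-0.006  0.025 -0.024]
```

```bash
python3 -m pendant '{"dp":[[0.053,0.019,0],[0.1053,0.0377,0],[0.1053,0.0377,0.01],[0.1053,0.0377,0.035],[0.1053,0.0377,0.054],[0.1053,0.0377,0.054],[0.1053,0.0377,0.054]],"rotation":[[0,0,0.14],[0,0,0.28],[0,0,0.42],[0,0,0.42],[0,0,0.42],[0,0,0.42],[0,0,0.42]]}' && python3 -c "
from h import *
go('B',104,113)"
```

```text
time: 12.25
tool_pos: [577.8, 154.8, 102.8]
tcp_rot: [-3.141, -0.0, 1.973]
contact_force: [-0.2, -0.8, 0.6]
grip_width: 39.7
finger_force: 0.0
B [578.6 154.6 104. ] dp [-0.0005  0.0007 -0.0012] rotz 0.0 mz [-0.055  0.014 -0.02 ]
```

```bash
python3 -m pendant '{"dp":[[0,0,0],[0,0,0],[0,0,0],[0,0,0]],"rotation":[[0,0,0],[0,0,0],[0,0,0],[0,0,0]]}' 0.0 >/dev/null; python3 r.py;python3 -m pendant '{"dp":[[0,0,0.0001],[0,0,0.0003],[0,0,0.0004],[0,0,0.0005],[0,0,0.0005]],"rotation":[[0,0,0.12],[0,0,0.24],[0,0,0.36],[0,0,0.4],[0,0,0.4]]}' 0.0 >/dev/null && python3 r.py
```

```text
t 12.95 pos [578.  155.  103.2] yaw 113.0 mz [ 0.032 -0.011  0.054  0.012  0.032] mean 0.024 F [-0.1  0.6  2.1] 13.8
t 13.775 pos [577.9 155.  102.7] yaw 90.1 mz [ 0.006 -0.01   0.058  0.035  0.045] mean 0.027 F [-0.1 -0.2  3.7] 13.6
```

```bash
python3 -m pendant '{"dp":[[0,0,0.0001],[0,0,0.0002],[0,0,0.0002]],"rotation":[[0,0,0.1],[0,0,0.2],[0,0,0.2]]}' 0.0 >/dev/null && python3 r.py
```

```text
t 14.35 pos [577.9 154.9 102.5] yaw 78.8 mz [ 0.044  0.006 -0.002 -0.016  0.03 ] mean 0.012 F [-0.6 -0.3  5.2] 13.8
```

```bash
python3 -m pendant '{"dp":[[0,0,0.0001],[0,0,0.0002],[0,0,0.0002]],"rotation":[[0,0,0.1],[0,0,0.2],[0,0,0.2]]}' 0.0 >/dev/null && python3 r.py
```

```text
t 14.925 pos [577.8 155.  102.3] yaw 67.3 mz [0.067 0.019 0.022 0.141 0.12 ] mean 0.074 F [-0.7 -0.1  5.9] 13.7
```

```bash
python3 -m pendant '{"dp":[[0,0,0],[0,0,0.0001],[0,0,0.0001]],"rotation":[[0,0,0.05],[0,0,0.1],[0,0,0.1]]}' 0.0 >/dev/null && python3 r.py
```

```text
t 15.5 pos [577.8 155.  102.3] yaw 61.6 mz [0.086 0.109 0.118 0.107 0.114] mean 0.107 F [-0.7 -0.5  5.8] 13.9
```

```bash
python3 -m pendant '{"dp":[[0,0,0],[0,0,0],[0,0,-0.03],[0,0,-0.055],[0,0,-0.055]],"rotation":[[0,0,0],[0,0,0],[0,0,0],[0,0,0],[0,0,0]]}' 0.04 && python3 -c "
from h import *
go('C',104,137)"
```

```text
time: 16.12
tool_pos: [578.7, 155.1, 158.4]
tcp_rot: [3.139, -0.002, 1.073]
contact_force: [0.5, 0.1, 0.2]
grip_width: 40.2
finger_force: 0.0
C [530.3   6.3 104. ] dp [-0.154   0.0283  0.0542] rotz -1.318 mz [-0.103  0.1   -0.032]
```

```bash
python3 -m pendant '{"dp":[[-0.05,0.009,0],[-0.1,0.018,0],[-0.154,0.0283,0],[-0.154,0.0283,0],[-0.154,0.0283,0],[-0.154,0.0283,0],[-0.154,0.0283,0.025],[-0.154,0.0283,0.05]],"rotation":[[0,0,-0.18],[0,0,-0.36],[0,0,-0.54],[0,0,-0.72],[0,0,-0.9],[0,0,-1.08],[0,0,-1.26],[0,0,-1.318]]}' && python3 -c "
from h import *
go('C',104,137);c=cap('wrist');cv2.imwrite('pics/c1.png',c['pixels'][:,:,::-1]);go('C',104,137)"
```

```text
time: 17.12
tool_pos: [528.3, 6.2, 105.1]
tcp_rot: [-3.141, -0.001, 2.394]
contact_force: [-0.1, -0.6, -0.1]
grip_width: 40.1
finger_force: 0.0
C [530.3   6.3 104. ] dp [-0.0014  0.0014  0.0011] rotz 0.003 mz [-0.057 -0.002 -0.037]
C [530.3   6.3 104. ] dp [-0.0031  0.0026 -0.0022] rotz 0.004 mz [-0.024  0.07  -0.006]
```

View pics/c1.png

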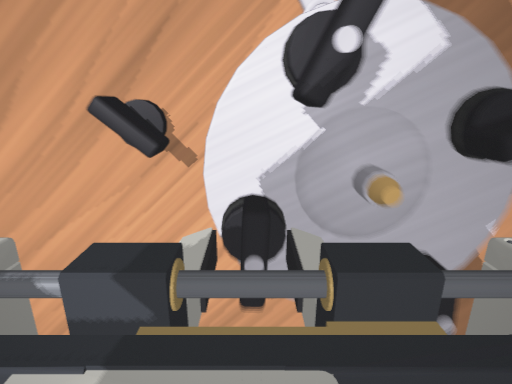

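Knob C's bar stands upright between the fingers, dot at about (254,265), so the alignment is good. I close on it.

```bash
python3 -m pendant '{"dp":[[0,0,0],[0,0,0],[0,0,0],[0,0,0]],"rotation":[[0,0,0],[0,0,0],[0,0,0],[0,0,0]]}' 0.0 >/dev/null; python3 r.py;python3 -m pendant '{"dp":[[0,0,0.0001],[0,0,0.0003],[0,0,0.0004],[0,0,0.0005],[0,0,0.0005]],"rotation":[[0,0,0.12],[0,0,0.24],[0,0,0.36],[0,0,0.4],[0,0,0.4]]}' 0.0 >/dev/null && python3 r.py
```

```text
t 17.875 pos [529.8   6.3 107.7] yaw 137.0 mz [-0.058  0.035 -0.053 -0.003  0.   ] mean -0.016 F [1.4 2.3 3.2] 13.5
t 18.7 pos [529.6   6.3 107.2] yaw 114.1 mz [ 0.004 -0.02   0.059 -0.     0.038] mean 0.016 F [1.4 3.1 5.9] 13.5
```

```bash
python3 -m pendant '{"dp":[[0,0,0.0001],[0,0,0.0002],[0,0,0.0002]],"rotation":[[0,0,0.1],[0,0,0.2],[0,0,0.2]]}' 0.0 >/dev/null && python3 r.py
```

```text
t 19.275 pos [529.6   6.3 107. ] yaw 102.6 mz [ 0.079 -0.01   0.002  0.114  0.021] mean 0.041 F [0.7 2.7 6. ] 14.1
```

```bash
python3 -m pendant '{"dp":[[0,0,0],[0,0,0.0001],[0,0,0.0001]],"rotation":[[0,0,0.05],[0,0,0.1],[0,0,0.1]]}' 0.0 >/dev/null && python3 r.py
```

```text
t 19.85 pos [529.6   6.3 106.9] yaw 96.9 mz [0.074 0.068 0.067 0.109 0.094] mean 0.082 F [0.7 2.2 6.4] 14.0
```

```bash
python3 -m pendant '{"dp":[[0,0,0],[0,0,0.0001],[0,0,0.0001]],"rotation":[[0,0,0.06],[0,0,0.12],[0,0,0.12]]}' 0.0 >/dev/null && python3 r.py
```

```text
t 20.425 pos [529.5   6.3 106.8] yaw 90.0 mz [0.109 0.08  0.06  0.13  0.107] mean 0.097 F [0.5 2.5 6.8] 13.8
```

```bash
python3 -m pendant '{"dp":[[0,0,0],[0,0,0],[0,0,-0.03],[0,0,-0.052],[0,0,-0.052]],"rotation":[[0,0,0],[0,0,0],[0,0,0],[0,0,0],[0,0,0]]}' 0.04 && python3 -c "
from h import *
go('A',102.5,110)"
```

```text
time: 21.05
tool_pos: [529.7, 5.9, 159.0]
tcp_rot: [3.139, 0.001, 1.571]
contact_force: [-0.2, -0.3, -0.4]
grip_width: 40.2
finger_force: 0.0
A [480.3 104.7 102.5] dp [ 0.0988 -0.0496  0.0563] rotz -0.349 mz [-0.113  0.022  0.022]
```

```bash
python3 -m pendant '{"dp":[[0.05,-0.025,0],[0.0988,-0.0496,0],[0.0988,-0.0496,0.01],[0.0988,-0.0496,0.035],[0.0988,-0.0496,0.056],[0.0988,-0.0496,0.056],[0.0988,-0.0496,0.056]],"rotation":[[0,0,-0.12],[0,0,-0.24],[0,0,-0.35],[0,0,-0.35],[0,0,-0.35],[0,0,-0.35],[0,0,-0.35]]}' && python3 -c "
from h import *
go('A',102.5,110);c=cap('wrist');cv2.imwrite('pics/a2.png',c['pixels'][:,:,::-1])"
```

```text
time: 21.92
tool_pos: [479.5, 104.8, 102.0]
tcp_rot: [-3.141, -0.0, 1.921]
contact_force: [0.5, -0.2, -0.2]
grip_width: 40.0
finger_force: 0.0
A [480.3 104.7 102.5] dp [-0.0005  0.0007 -0.0005] rotz 0.001 mz [-0.119  0.032  0.01 ]
```

View pics/a2.png

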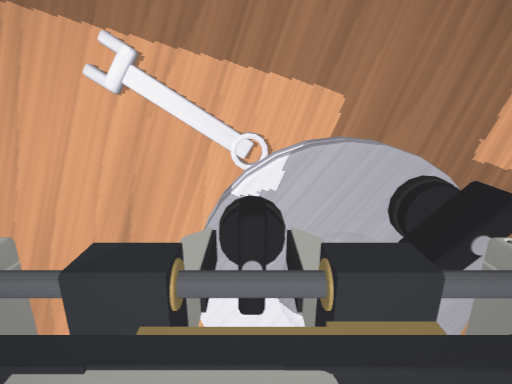

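Knob A's bar is upright between the fingers, dot at about (252,268), and the wrench is undisturbed. I start the second pass.

```bash
python3 -m pendant '{"dp":[[0,0,0],[0,0,0],[0,0,0],[0,0,0]],"rotation":[[0,0,0],[0,0,0],[0,0,0],[0,0,0]]}' 0.0 >/dev/null; python3 r.py;python3 -m pendant '{"dp":[[0,0,0.0001],[0,0,0.0002],[0,0,0.0003],[0,0,0.0004],[0,0,0.0005],[0,0,0.0006],[0,0,0.0006]],"rotation":[[0,0,0.1],[0,0,0.2],[0,0,0.3],[0,0,0.4],[0,0,0.5],[0,0,0.55],[0,0,0.55]]}' 0.0 >/dev/null && python3 r.py
```

```text
t 22.675 pos [479.6 105.  102.2] yaw 110.1 mz [ 0.042 -0.002 -0.032 -0.047  0.003] mean -0.007 F [-0.1  0.   2.1] 14.0
t 23.75 pos [479.6 105.  101.9] yaw 78.6 mz [0.186 0.195 0.231 0.205 0.143] mean 0.192 F [-1.3  0.4  5.9] 13.8
```

```bash
python3 -m pendant '{"dp":[[0,0,0.0001],[0,0,0.0002],[0,0,0.0002],[0,0,0.0002]],"rotation":[[0,0,0.07],[0,0,0.14],[0,0,0.2],[0,0,0.2]]}' 0.0 >/dev/null && python3 r.py
```

```text
t 24.45 pos [479.6 105.  101.8] yaw 67.1 mz [0.221 0.23  0.208 0.11  0.206] mean 0.195 F [-1.5 -0.   6.5] 13.8
```

```bash
python3 r.py; python3 -m pendant '{"dp":[[0,0,0],[0,0,0.0001],[0,0,0.0001]],"rotation":[[0,0,0.03],[0,0,0.06],[0,0,0.06]]}' 0.0 >/dev/null && python3 r.py
```

```text
t 24.65 pos [479.6 105.  101.8] yaw 67.1 mz [0.206 0.188 0.201 0.209 0.198] mean 0.201 F [-1.6  0.3  6.4] 13.9
t 25.225 pos [479.6 105.  101.7] yaw 63.7 mz [0.297 0.361 0.175 0.251 0.252] mean 0.267 F [-1.   0.1  7.1] 14.1
```

```bash
python3 -m pendant '{"dp":[[0,0,0],[0,0,0.0001],[0,0,0.0001]],"rotation":[[0,0,0.03],[0,0,0.06],[0,0,0.06]]}' 0.0 >/dev/null && python3 r.py
```

```text
t 25.8 pos [479.6 105.  101.7] yaw 60.2 mz [0.272 0.229 0.263 0.263 0.304] mean 0.266 F [-1.8 -0.2  7.5] 13.7
```

```bash
python3 -m pendant '{"dp":[[0,0,0],[0,0,0],[0,0,-0.03],[0,0,-0.056],[0,0,-0.056]],"rotation":[[0,0,0],[0,0,0],[0,0,0],[0,0,0],[0,0,0]]}' 0.04 && python3 -c "
from h import *
go('D',103,141.6)"
```

```text
time: 26.42
tool_pos: [480.5, 105.0, 158.4]
tcp_rot: [3.139, -0.002, 1.051]
contact_force: [0.3, -0.5, 0.5]
grip_width: 39.9
finger_force: 0.0
D [628.6  56.2 103. ] dp [0.0311 0.1526 0.0559] rotz -1.421 mz [-0.043  0.113 -0.041]
```

```bash
python3 -m pendant '{"dp":[[0.01,0.05,0],[0.02,0.1,0],[0.0311,0.1526,0],[0.0311,0.1526,0],[0.0311,0.1526,0],[0.0311,0.1526,0],[0.0311,0.1526,0],[0.0311,0.1526,0.02]],"rotation":[[0,0,-0.18],[0,0,-0.36],[0,0,-0.54],[0,0,-0.72],[0,0,-0.9],[0,0,-1.08],[0,0,-1.26],[0,0,-1.42]]}' >/dev/null&& python3 -m pendant '{"dp":[[0,0,0],[0,0,0]],"rotation":[[0,0,0],[0,0,0]]}' && python3 -c "
from h import *
go('D',103,141.6)"
```

```text
time: 27.68
tool_pos: [627.2, 56.1, 136.7]
tcp_rot: [-3.141, -0.001, 2.468]
contact_force: [1.0, 0.2, -0.1]
grip_width: 40.2
finger_force: 0.0
D [628.6  56.2 103. ] dp [-0.001   0.0009  0.0337] rotz -0.004 mz [-0.045 -0.042  0.048]
```

```bash
python3 -m pendant '{"dp":[[-0.001,0.001,0.02],[-0.001,0.001,0.034],[-0.001,0.001,0.034]],"rotation":[[0,0,0],[0,0,0],[0,0,0]]}' 0.04 >/dev/null && python3 -m pendant '{"dp":[[0,0,0],[0,0,0],[0,0,0],[0,0,0]],"rotation":[[0,0,0],[0,0,0],[0,0,0],[0,0,0]]}' 0.0 >/dev/null; python3 r.py;python3 -m pendant '{"dp":[[0,0,0.0001],[0,0,0.0002],[0,0,0.0003],[0,0,0.0004],[0,0,0.0005],[0,0,0.0006],[0,0,0.0006]],"rotation":[[0,0,0.1],[0,0,0.2],[0,0,0.3],[0,0,0.4],[0,0,0.5],[0,0,0.55],[0,0,0.55]]}' 0.0 >/dev/null && python3 r.py
```

```text
t 28.75 pos [628.9  56.2 103.5] yaw 141.6 mz [ 0.016 -0.028  0.006  0.007  0.025] mean 0.005 F [-0.4 -0.5  3. ] 13.7
t 29.825 pos [628.5  55.9 103.2] yaw 110.1 mz [0.191 0.241 0.202 0.233 0.283] mean 0.23 F [-2.8 -2.   6.9] 13.8
```

```bash
python3 -m pendant '{"dp":[[0,0,0],[0,0,0.0001],[0,0,0.0002],[0,0,0.0002]],"rotation":[[0,0,0.06],[0,0,0.12],[0,0,0.15],[0,0,0.15]]}' 0.0 >/dev/null && python3 r.py
```

```text
t 30.525 pos [628.3  55.8 103.1] yaw 101.5 mz [0.264 0.242 0.274 0.28  0.237] mean 0.259 F [-3.8 -2.   7.9] 13.7
```

```bash
python3 -m pendant '{"dp":[[0,0,0],[0,0,0.0001],[0,0,0.0001]],"rotation":[[0,0,0.03],[0,0,0.06],[0,0,0.06]]}' 0.0 >/dev/null && python3 r.py
```

```text
t 31.1 pos [628.3  55.8 103.1] yaw 98.1 mz [0.274 0.293 0.304 0.301 0.283] mean 0.291 F [-4.4 -2.1  8.3] 13.9
```

```bash
python3 -m pendant '{"dp":[[0,0,0],[0,0,0],[0,0,-0.03],[0,0,-0.055],[0,0,-0.055]],"rotation":[[0,0,0],[0,0,0],[0,0,0],[0,0,0],[0,0,0]]}' 0.04 && python3 -c "
from h import *
go('B',102,65.8)"
```

```text
time: 31.72
tool_pos: [629.9, 56.4, 158.8]
tcp_rot: [3.137, 0.0, 1.711]
contact_force: [0.3, 1.7, 0.3]
grip_width: 39.5
finger_force: 0.0
B [578.6 154.6 102. ] dp [ 0.1044 -0.0373  0.0566] rotz 0.562 mz [-0.058  0.087  0.002]
```

```bash
python3 -m pendant '{"dp":[[0.05,-0.019,0],[0.1044,-0.0373,0],[0.1044,-0.0373,0],[0.1044,-0.0373,0.01],[0.1044,-0.0373,0.035],[0.1044,-0.0373,0.056],[0.1044,-0.0373,0.056],[0.1044,-0.0373,0.056]],"rotation":[[0,0,0.14],[0,0,0.28],[0,0,0.42],[0,0,0.56],[0,0,0.56],[0,0,0.56],[0,0,0.56],[0,0,0.56]]}' && python3 -c "
from h import *
go('B',102,65.8)"
```

```text
time: 32.72
tool_pos: [577.4, 154.5, 101.1]
tcp_rot: [3.142, -0.0, 1.151]
contact_force: [-0.5, -0.7, -0.2]
grip_width: 39.5
finger_force: 0.0
B [578.6 154.6 102. ] dp [ 0.0006  0.0011 -0.0009] rotz 0.002 mz [-0.053  0.05   0.084]
```

```bash
python3 -m pendant '{"dp":[[0.0006,0.001,0],[0.0006,0.001,0],[0.0006,0.001,0],[0.0006,0.001,0]],"rotation":[[0,0,0],[0,0,0],[0,0,0],[0,0,0]]}' 0.0 >/dev/null; python3 r.py;python3 -m pendant '{"dp":[[0,0,0.0001],[0,0,0.0002],[0,0,0.0003],[0,0,0.0004],[0,0,0.0005],[0,0,0.0006],[0,0,0.0006]],"rotation":[[0,0,0.1],[0,0,0.2],[0,0,0.3],[0,0,0.4],[0,0,0.5],[0,0,0.55],[0,0,0.55]]}' 0.0 >/dev/null && python3 r.py
```

```text
t 33.425 pos [578.  154.8 101.5] yaw 65.9 mz [ 0.029  0.016 -0.046 -0.037 -0.026] mean -0.013 F [-3.7  1.5  5. ] 13.9
t 34.5 pos [577.9 154.9 101.2] yaw 34.5 mz [0.193 0.249 0.163 0.257 0.241] mean 0.221 F [-4.7  1.1  8.1] 13.5
```

```bash
python3 -m pendant '{"dp":[[0,0,0],[0,0,0.0001],[0,0,0.0002],[0,0,0.0002]],"rotation":[[0,0,0.06],[0,0,0.12],[0,0,0.17],[0,0,0.17]]}' 0.0 >/dev/null && python3 r.py
```

```text
t 35.2 pos [577.9 154.9 101.1] yaw 24.7 mz [0.265 0.263 0.227 0.253 0.2  ] mean 0.242 F [-4.9  1.6  8.6] 13.8
```

```bash
python3 -m pendant '{"dp":[[0,0,0],[0,0,0.0001],[0,0,0.0001]],"rotation":[[0,0,0.03],[0,0,0.06],[0,0,0.06]]}' 0.0 >/dev/null && python3 r.py;python3 -m pendant '{"dp":[[0,0,0],[0,0,0.0001],[0,0,0.0001]],"rotation":[[0,0,0.02],[0,0,0.04],[0,0,0.04]]}' 0.0 >/dev/null && python3 r.py
```

```text
t 35.775 pos [577.9 154.9 101.1] yaw 21.3 mz [0.262 0.227 0.27  0.28  0.288] mean 0.266 F [-6.1  1.4  9. ] 13.9
t 36.35 pos [577.9 154.9 101. ] yaw 19.0 mz [0.313 0.292 0.34  0.277 0.289] mean 0.302 F [-5.9  1.5  9.8] 13.7
```

```bash
python3 -m pendant '{"dp":[[0,0,0],[0,0,0],[0,0,-0.03],[0,0,-0.057],[0,0,-0.057]],"rotation":[[0,0,0],[0,0,0],[0,0,0],[0,0,0],[0,0,0]]}' 0.04 && python3 -c "
from h import *
go('C',103,93.8)"
```

```text
time: 36.98
tool_pos: [579.9, 154.5, 159.0]
tcp_rot: [3.14, -0.005, 0.331]
contact_force: [-1.1, 0.6, 0.3]
grip_width: 40.0
finger_force: 0.0
C [530.3   6.3 103. ] dp [-0.0954  0.124   0.0556] rotz -1.306 mz [-0.033  0.169  0.03 ]
```

```bash
python3 -m pendant '{"dp":[[-0.032,0.041,0],[-0.064,0.082,0],[-0.0954,0.124,0],[-0.0954,0.124,0],[-0.0954,0.124,0],[-0.0954,0.124,0],[-0.0954,0.124,0],[-0.0954,0.124,0.02]],"rotation":[[0,0,-0.18],[0,0,-0.36],[0,0,-0.54],[0,0,-0.72],[0,0,-0.9],[0,0,-1.08],[0,0,-1.26],[0,0,-1.306]]}' >/dev/null&& python3 -m pendant '{"dp":[[0,0,0],[0,0,0]],"rotation":[[0,0,0],[0,0,0]]}' && python3 -c "
from h import *
go('C',103,93.8)"
```

```text
time: 38.22
tool_pos: [528.4, 6.2, 136.9]
tcp_rot: [-3.141, -0.0, 1.636]
contact_force: [0.8, -0.2, 1.1]
grip_width: 39.9
finger_force: 0.0
C [530.3   6.3 103. ] dp [-0.0001  0.0019  0.0339] rotz -0.001 mz [-0.077  0.035 -0.077]
```

```bash
python3 -m pendant '{"dp":[[0,0.0012,0.02],[0,0.0012,0.034],[0,0.0012,0.034]],"rotation":[[0,0,0],[0,0,0],[0,0,0]]}' 0.04 >/dev/null && python3 -m pendant '{"dp":[[0,0,0],[0,0,0],[0,0,0],[0,0,0]],"rotation":[[0,0,0],[0,0,0],[0,0,0],[0,0,0]]}' 0.0 >/dev/null; python3 r.py;python3 -m pendant '{"dp":[[0,0,0.0001],[0,0,0.0002],[0,0,0.0003],[0,0,0.0004],[0,0,0.0005],[0,0,0.0006],[0,0,0.0006]],"rotation":[[0,0,0.1],[0,0,0.2],[0,0,0.3],[0,0,0.4],[0,0,0.5],[0,0,0.55],[0,0,0.55]]}' 0.0 >/dev/null && python3 r.py
```

```text
t 39.3 pos [529.7   6.3 103.5] yaw 93.8 mz [-0.015 -0.013 -0.005 -0.027  0.002] mean -0.011 F [-1.2 -0.3  4.3] 13.9
t 40.375 pos [529.6   6.4 103.2] yaw 62.3 mz [0.159 0.199 0.195 0.252 0.219] mean 0.205 F [-2.8  0.1  7.9] 14.0
```

```bash
python3 -m pendant '{"dp":[[0,0,0],[0,0,0.0001],[0,0,0.0002],[0,0,0.0002]],"rotation":[[0,0,0.06],[0,0,0.12],[0,0,0.18],[0,0,0.18]]}' 0.0 >/dev/null && python3 r.py
```

```text
t 41.075 pos [529.5   6.4 103.1] yaw 52.0 mz [0.252 0.241 0.219 0.257 0.254] mean 0.245 F [-3.   0.4  8.7] 13.5
```

```bash
python3 -m pendant '{"dp":[[0,0,0],[0,0,0.0001],[0,0,0.0001]],"rotation":[[0,0,0.03],[0,0,0.06],[0,0,0.06]]}' 0.0 >/dev/null && python3 r.py;python3 -m pendant '{"dp":[[0,0,0],[0,0,0.0001],[0,0,0.0001]],"rotation":[[0,0,0.02],[0,0,0.05],[0,0,0.05]]}' 0.0 >/dev/null && python3 r.py
```

```text
t 41.65 pos [529.5   6.5 103.1] yaw 48.6 mz [0.253 0.27  0.289 0.275 0.303] mean 0.278 F [-3.2  0.   9.5] 13.6
t 42.225 pos [529.5   6.5 103. ] yaw 45.7 mz [0.327 0.272 0.308 0.288 0.282] mean 0.295 F [-3.9  0.1  9.9] 13.9
```

```bash
python3 -m pendant '{"dp":[[0,0,0],[0,0,0],[0,0,-0.03],[0,0,-0.08],[0,0,-0.12],[0,0,-0.12],[0,0,-0.12]],"rotation":[[0,0,0],[0,0,0],[0,0,0],[0,0,0],[0,0,0],[0,0,0],[0,0,0]]}' 0.04 && python3 -c "
from h import *
c=cap('scene');cv2.imwrite('pics/end.png',c['pixels'][:,:,::-1])"
```

```text
time: 43.1
tool_pos: [529.1, 6.4, 221.1]
tcp_rot: [-3.14, 0.001, 0.797]
contact_force: [-0.3, -0.5, 0.1]
grip_width: 39.8
finger_force: 0.0
```

View pics/end.png

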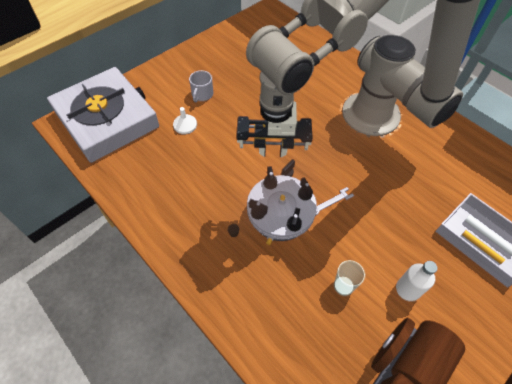

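The gripper is clear above the filter (about (275,135)), and the bystanders stand where they were: wrench end (345,193), stopper (233,230), beaker (349,278).

```bash
python3 -c "
from plant import workorder
print(workorder.close_job())"
```

```text
the job is handed in; nothing more can be done
None
```

I tightened all four knobs crosswise in two passes, snug at about 0.10–0.12 N m and then firm at about 0.27–0.30 N m by the felt torque. I let go with the bystanders still in place and handed the job in at about 43 s; no verdict came back.

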